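# Lock the lamp supply cover with its blade key

### The job

On the microscope's lamp supply, lock the slotted cam lock on the top cover: take the key with the flat blade (flat paddle handle) from the rack, put its blade fully down into the lock's slot, and turn it about a quarter turn clockwise, seen from above, until the lock comes up against its stop. Leave the key standing upright in the lock and let go; leave the other key, the one with the round handle, in the rack.

Things in the scene. Friction and masses are not known exactly. Their poses are not given: they have to be found in the camera images.
- key_grip (a point): Blade key, upright in a rack. Point: centre of its black flat paddle handle, 16 mm thick (x) x 42 wide (y) x 50 high (z up). Below it a 16 mm neck, a flange 44 mm across, underside 45 mm below this point, then a steel blade in the paddle's plane, 34 x 8 mm, 14 mm long, its last 4 mm 30 x 5. The flange rests on the rack (or lock); lifts straight out. 0.12 kg. A half turn changes nothing.
- pin_grip (a point): The other key, not to be used: same neck and flange, but a round black handle (38 mm across, 44 mm high; this is its centre) and a round pin for a blade. It stands in the other slot of the same aluminium rack (90 x 210 x 24 mm), 110 mm from the blade key, in line with the paddle's width. The two may be swapped.
- cam_slot (a point): Steel cam lock, a head 60 mm across on the white supply box (200 x 270 x 90 mm). Point: on its axis, level with its top, 116 mm above the bench; z up. A slot runs right across along x (turns with the head): 14 mm wide, 16 deep, mouth flared to 24. Key fully in: blade along x, flange on the head. The blade has about 10 degrees of play. The plain round cap beside it, slotless, is no lock.
- cam (a joint): Turn of the lock head in rad: 0 is unlocked; it grows clockwise seen from above, to a hard stop at 1.571, seated (the slot then points at two small black marks on its round base). It starts between 0 and 0.3, is held by friction of about 0.12 N m and stays where it is left.
Not all that is in view belongs to the job. Leave any orange or red look-alike of the part that bears key_grip alone.

How it is judged:
By the outcome, as a careful person would: the job done as asked, in the order asked, and still so for the second after the job is handed in, with the robot touching nothing.
It also fails if it takes over 42 s, if anything falls off the work surface, if the arm or the gripper's body presses on something with over 40 N, if the wrist force passes 120 N, or if a joint passes its speed limit or range.

### The arm

A 7-joint arm with a two-finger parallel gripper is mounted at the origin on the work surface. World frame = base frame: x ahead of the robot, y to its left, z up, the work surface at z = 0. Lengths are in m, angles in rad, forces in N, time in s.
With the tool pointing down it reaches from about 0.4 to 0.9 m from the base axis. Payload 5.5 kg.
Tool frame: the origin (TCP) lies on the centre line of the jaws, within the pads' length; the fingertips stand bot.finger_overhang ahead of it and the grasp point (between the pads) lies 8 mm behind it (bot.finger_overhang is the distance from the TCP to the fingertips, in m); z points along the fingers, y is the line along which they close (so a half turn about z gives the same grasp; the last joint's range is limited). The gripper opens to 92 mm and grips with 3 to 60 N. Pads are 19 mm wide; open, the fingers measure 130 mm over their backs; the gripper's body (75 mm by 190 mm) begins 47 mm behind the grasp point.
Start: joints at [-0.919, 0.501, -0.427, 1.55, 0.221, 1.138, -0.21], TCP at [0.246, 0.602, 0.238] pointing down, gripper open.
Joint ranges: [-2.88, 2.88], [-0.31, 2.03], [-1.54, 1.56], [0.2, 2.42], [-1.41, 4.55], [0.19, 2.02], [-2.57, 2.57]. Speed limits (rad/s): [2.57, 2.57, 3.14, 3.14, 3.14, 3.14, 3.14].

### API

Orientations are given as a unit quaternion [w, x, y, z].
In Python, from plant import bot gives the robot as it stands.
- The arm moves only by the shell command python3 -m crank 'ROWS'. ROWS is JSON, a list of rows, each a list of 5 numbers: the opening in per cent of the stroke, from 0 (shut) to 100 (fully open), then the shift along the tool's x, y, z in cm, then the turn about the tool's z in degrees. In form: [[grip, x, y, z, turn], ...]. A call has 1 to 5 rows; each row shifts and turns the commanded pose from where the row before left it, along the tool's axes as they then stand; what a row does not reach is not made up. A row lasts 1/12 s, in which the tool goes at most 41.7 mm and 7.16 degrees, less where a joint would pass 70% of its speed; a pose out of reach is approached as far as the arm can. A call is refused whole if a number of a shift passes 4.17 or a number of a turn 7.16, either way. A call with a gripper value outside its range is refused whole. The fingers move at their own pace and stop on an object; the grip force is fixed at half the most. Time passes only in rows, so rows that do not move let the fingers close. It gives the time, the measured TCP pose, the force, the opening and the grip force at its end, in the units of the state.
- bot.read_state(): the state, without advancing time (a new reading comes with each control period).
- bot.get_image(name): name is "scene" or "side" or "wrist"; returns a dict with "frame" (480x640x3 uint8, red, green, blue), "z_map" (480x640 float32, m along the optical axis (not along the pixel's ray), 0 where there is no reading), "intrinsics" (3x3 intrinsics, pixels), "position" and "rotation" of the camera in the world. Camera axes: x right, y down, z forward; pixel columns grow to the right and rows downward; lengths in m; the calibration is good to about 2 mm. A picture is of the moment at which its call begins.
- bot.close_job(): hands the job in; it is judged then, once.
Trained networks look in the newest picture that a camera, given by its name, has taken for a name from the list of things; names that differ only in an ending like _2 or _b are one class to them, and where a whole thing is asked for, a point or a joint stands for the part that bears it (a point fixed in the world has none). Each returns a list of dicts, best first, with "score" (0 to 1); they miss things now and then, are a little off and sometimes report something else, mostly with a low value. They report only what shows in the picture. A call takes as long as a camera call. They do not tell look-alikes from the thing itself.
- bot.cut_out(camera, name): "mask" (480x640 bool, what is visible of it) and "bbox" ([left, top, width, height] in pixels, round what is visible of it).
The state is a dict: "t": time; "joint_positions": joint angles; "joint_vel": joint speeds; "joint_efforts": joint torques, N m; "eef_pos": TCP position; "orientation": TCP orientation; "force": force on the tool from outside, world axes, zero at the start; "torque": the same for the moment, N m; "grip_width": opening from 0.0 (shut) to 1.0 (fully open); "gripper_force": force on a finger pad.
Only numpy, scipy, OpenCV 4.12 (cv2) and the standard library are available. Lean on these libraries where they do the work, as an engineer would, in place of code of your own. Each camera call takes 0.05 s, during which the arm holds its last target. There are 200 camera calls.

## Working session

There is one attempt and no reset: what is moved stays moved. The work goes in short steps, Python scripts to look and compute and a shell command to move; the robot and the scene stay as the last step left them, time stands still between calls to the robot, and variables do not carry over. Pictures are saved under pics/ and viewed, at most 10 in all, crops included, and the job is handed in when it is done.

```bash
mkdir -p pics; ls; cat > h.py <<'E'
import numpy as np, cv2
from plant import bot
def pts(im,mask=None):
    z=im["z_map"];K=np.array(im["intrinsics"]);v,u=np.nonzero((z>0)&(mask if mask is not None else True))
    d=z[v,u];p=np.stack([(u-K[0,2])*d/K[0,0],(v-K[1,2])*d/K[1,1],d],1)
    return p@np.array(im["rotation"]).T+np.array(im["position"]),u,v
def save(n,im): cv2.imwrite("pics/"+n,im["frame"][:,:,::-1])
E
python3 - <<'E'
from h import *
s=bot.read_state();print(s["eef_pos"],s["orientation"],s["grip_width"],bot.finger_overhang)
np.set_printoptions(precision=4,suppress=True)
for c in ["scene","side"]:
    im=bot.get_image(c);save(c+"0.png",im)
    print(c,im["position"],np.shape(im["rotation"]))
    for n in ["key_grip","pin_grip","cam_slot","cam"]:
        try:
          for r in bot.cut_out(c,n)[:3]:
            p,u,v=pts(im,r["mask"]);print(n,round(r["score"],2),r["bbox"],len(p),p.min(0),p.max(0),np.median(p,0))
        except Exception as e: print(n,e)
E
```

```text
pics
[0.24617141 0.60083733 0.23667057] [-2.20897930e-04  1.93161218e-01  9.81166535e-01 -9.62481072e-04] 1.0022724832625458 0.011
scene [0.9446 0.8813 0.8255] (4,)
key_grip matmul: Input operand 1 has a mismatch in its core dimension 0, with gufunc signature (n?,k),(k,m?)->(n?,m?) (size 4 is different from 3)
pin_grip matmul: Input operand 1 has a mismatch in its core dimension 0, with gufunc signature (n?,k),(k,m?)->(n?,m?) (size 4 is different from 3)
cam_slot matmul: Input operand 1 has a mismatch in its core dimension 0, with gufunc signature (n?,k),(k,m?)->(n?,m?) (size 4 is different from 3)
cam matmul: Input operand 1 has a mismatch in its core dimension 0, with gufunc signature (n?,k),(k,m?)->(n?,m?) (size 4 is different from 3)
side [ 0.4173 -0.6225  0.5667] (4,)
key_grip matmul: Input operand 1 has a mismatch in its core dimension 0, with gufunc signature (n?,k),(k,m?)->(n?,m?) (size 4 is different from 3)
pin_grip matmul: Input operand 1 has a mismatch in its core dimension 0, with gufunc signature (n?,k),(k,m?)->(n?,m?) (size 4 is different from 3)
cam_slot matmul: Input operand 1 has a mismatch in its core dimension 0, with gufunc signature (n?,k),(k,m?)->(n?,m?) (size 4 is different from 3)
cam matmul: Input operand 1 has a mismatch in its core dimension 0, with gufunc signature (n?,k),(k,m?)->(n?,m?) (size 4 is different from 3)
```

Rotation is a quaternion (w,x,y,z).

```bash
cat > h.py <<'E'
import numpy as np, cv2
from scipy.spatial.transform import Rotation as R
from plant import bot
np.set_printoptions(precision=4,suppress=True)
def rot(q): q=np.array(q);return R.from_quat(q[[1,2,3,0]]).as_matrix()
def pts(im,mask=None):
    z=im["z_map"];K=np.array(im["intrinsics"]);v,u=np.nonzero((z>0)&(mask if mask is not None else True))
    d=z[v,u];p=np.stack([(u-K[0,2])*d/K[0,0],(v-K[1,2])*d/K[1,1],d],1)
    return p@rot(im["rotation"]).T+np.array(im["position"]),u,v
def save(n,im): cv2.imwrite("pics/"+n,im["frame"][:,:,::-1])
E
python3 - <<'E'
from h import *
for c in ["scene","side"]:
    im=bot.get_image(c);save(c+"0.png",im)
    for n in ["key_grip","pin_grip","cam_slot","cam"]:
          for r in bot.cut_out(c,n)[:3]:
            p,u,v=pts(im,r["mask"]);print(c,n,round(r["score"],2),r["bbox"],len(p),*( [p.min(0),p.max(0),np.median(p,0)] if len(p) else []))
E
```

```text
scene key_grip 0.95 [405.9, 249.5, 22.5, 43.1] 772 [ 0.3493  0.1259 -0.0001] [0.4103 0.1712 0.0895] [0.3926 0.1549 0.0525]
scene key_grip 0.75 [337.9, 252.7, 22.5, 42.0] 514 [0.4905 0.0883 0.0269] [0.5315 0.1362 0.0996] [0.5151 0.1223 0.0611]
scene key_grip 0.67 [256.9, 267.7, 26.8, 41.8] 741 [ 0.6115 -0.0402  0.0002] [0.6769 0.0908 0.0896] [0.6583 0.0745 0.0544]
scene pin_grip 0.87 [351.7, 296.5, 25.6, 43.9] 819 [0.5144 0.1778 0.0013] [0.561  0.2403 0.0938] [0.545  0.2261 0.0656]
scene cam_slot 0.74 [286.4, 182.6, 29.7, 25.1] 555 [ 0.4653 -0.1571  0.0906] [ 0.5291 -0.0881  0.1222] [ 0.5032 -0.1164  0.113 ]
scene cam 0.93 [285.6, 181.8, 28.6, 24.1] 541 [ 0.4653 -0.1571  0.0906] [ 0.5291 -0.0881  0.1222] [ 0.5039 -0.1163  0.113 ]
scene cam 0.2 [350.9, 296.9, 24.8, 42.2] 760 [0.5023 0.1947 0.0233] [0.5609 0.2403 0.0938] [0.5452 0.2265 0.0672]
side key_grip 0.95 [367.7, 216.6, 22.8, 40.4] 720 [ 0.6285  0.0449 -0.0009] [0.7002 0.2098 0.0871] [0.6469 0.0613 0.0507]
side key_grip 0.83 [289.6, 208.3, 22.7, 39.9] 483 [0.484  0.0915 0.0203] [0.5253 0.1343 0.0981] [0.5024 0.1001 0.0552]
side key_grip 0.74 [226.6, 210.2, 24.9, 38.3] 751 [0.3527 0.128  0.0007] [0.4043 0.2887 0.0865] [0.3834 0.1452 0.0529]
side pin_grip 0.73 [299.7, 181.5, 17.9, 37.2] 459 [0.5159 0.1297 0.0254] [0.556  0.2464 0.0945] [0.5352 0.2085 0.0687]
side cam_slot 0.83 [294.6, 269.6, 41.0, 37.7] 1190 [ 0.4642 -0.1502  0.0898] [ 0.5208 -0.0575  0.1184] [ 0.4918 -0.1229  0.113 ]
side cam 0.95 [295.6, 268.9, 42.5, 42.6] 1266 [ 0.4637 -0.1502  0.0897] [ 0.5237 -0.0575  0.1184] [ 0.4919 -0.1234  0.1126]
```

View pics/scene0.png

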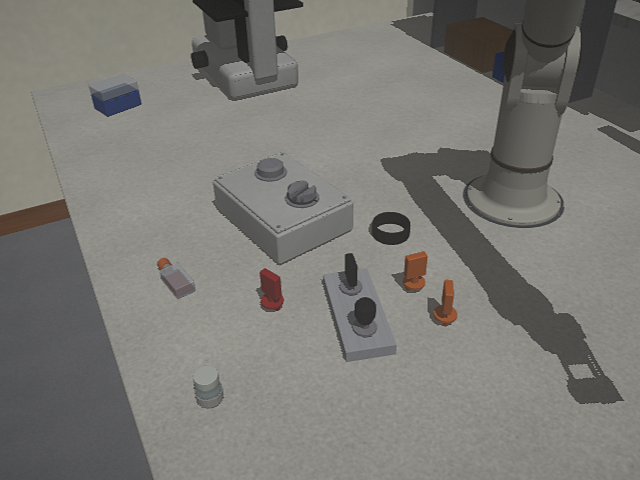

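View pics/side0.png

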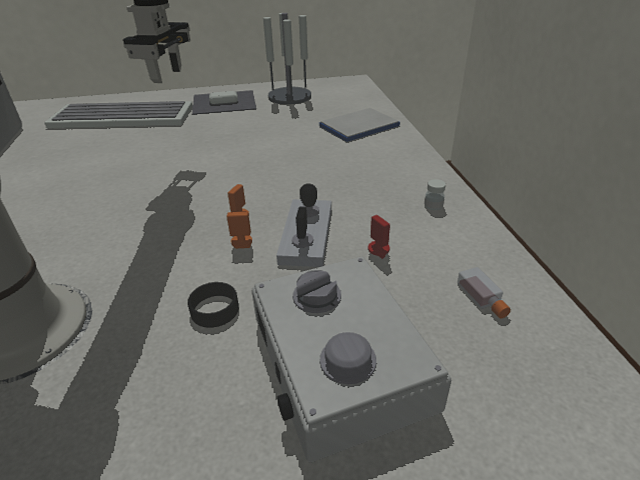

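Scene: the black paddle is at (350,270), the round-handled key at (365,312), the slotted lock at (302,193), and the plain cap at (270,170). In the side view the paddle is at (302,222) and the lock at (316,287). The middle key_grip detection (2nd) is the real key; the others are orange or red decoys. Next I fit the exact poses.

```bash
cat > fit.py <<'E'
from h import *
P=[];Q=[];C=[];B=[]
for c in ["scene","side"]:
    im=bot.get_image(c); p,u,v=pts(im); col=im["frame"][v,u].astype(float)
    d=np.hypot(p[:,0]-.51,p[:,1]-.11); dark=(col.max(1)<75)
    k=p[(d<.04)&dark&(p[:,2]>.05)&(p[:,2]<.1)]; P.append(k)
    q=p[(np.hypot(p[:,0]-.54,p[:,1]-.217)<.04)&dark&(p[:,2]>.05)&(p[:,2]<.1)];Q.append(q)
    r=p[(p[:,2]>.018)&(p[:,2]<.03)&(np.hypot(p[:,0]-.525,p[:,1]-.165)<.14)]
    b=p[(p[:,2]>.085)&(p[:,2]<.095)&(p[:,1]<.02)&(p[:,1]>-.4)&(p[:,0]<.75)&(p[:,0]>.3)];
    print(c,"key",k.min(0),k.max(0),k[k[:,2]>.088].mean(0),"pin",q.min(0),q.max(0))
    for n,x in (("keytop",k[k[:,2]>k[:,2].max()-.006]),("rack",r),("box",b)):
        print(n,len(x),cv2.minAreaRect((x[:,:2]*1000).astype(np.float32)))
    h=p[(np.hypot(p[:,0]-.497,p[:,1]-.12)<.06)&(p[:,2]>.113)&(p[:,2]<.122)]
    print("headtop",len(h),h.mean(0),cv2.minEnclosingCircle((h[:,:2]*1000).astype(np.float32)))
    s=p[(np.hypot(p[:,0]-h[:,0].mean(),p[:,1]-h[:,1].mean())<.024)&(p[:,2]<.111)]
    if len(s)>8: print("slot",len(s),s.mean(0),cv2.fitLine((s[:,:2]*1000).astype(np.float32),cv2.DIST_L2,0,.01,.01).ravel())
E
python3 fit.py; python3 -c "
import cv2
a=cv2.imread('pics/side0.png')[245:345,260:400];b=cv2.imread('pics/scene0.png')[160:260,250:390]
cv2.imwrite('pics/lock.png',cv2.resize(cv2.vconcat([a,b]),None,fx=3,fy=3,interpolation=2))"
```

```text
scene key [0.4969 0.0935 0.0506] [0.5231 0.1353 0.0991] [0.5109 0.116  0.0946] pin [0.5209 0.2055 0.0502] [0.5587 0.238  0.0932]
keytop 115 ((510.0650634765625, 113.89279174804688), (40.33137512207031, 16.418943405151367), 72.25334167480469)
rack 3097 ((481.1715087890625, 176.4289093017578), (216.5566864013672, 180.25914001464844), 73.66471099853516)
box 4382 ((523.00634765625, -181.51272583007812), (196.92466735839844, 267.43756103515625), 9.27614688873291)
headtop 0 [nan nan nan] ((0.0, 0.0), 0.0)
side key [0.4928 0.0918 0.0509] [0.5172 0.1314 0.0969] [0.5044 0.1095 0.0937] pin [0.5173 0.1996 0.0501] [0.5532 0.2308 0.0912]
keytop 93 ((504.7864685058594, 112.7091293334961), (40.73042678833008, 13.889345169067383), 73.96281433105469)
rack 2011 ((499.5718688964844, 157.79449462890625), (226.3725128173828, 233.0884552001953), 15.520522117614746)
box 15960 ((516.7800903320312, -180.34617614746094), (190.1433868408203, 263.0398254394531), 9.983949661254883)
headtop 0 [nan nan nan] ((0.0, 0.0), 0.0)fit.py:14: RuntimeWarning: Mean of empty slice.
  print("headtop",len(h),h.mean(0),cv2.minEnclosingCircle((h[:,:2]*1000).astype(np.float32)))
  ret = um.true_divide(
fit.py:15: RuntimeWarning: Mean of empty slice.
  s=p[(np.hypot(p[:,0]-h[:,0].mean(),p[:,1]-h[:,1].mean())<.024)&(p[:,2]<.111)]
  ret = ret.dtype.type(ret / rcount)
```

View pics/lock.png

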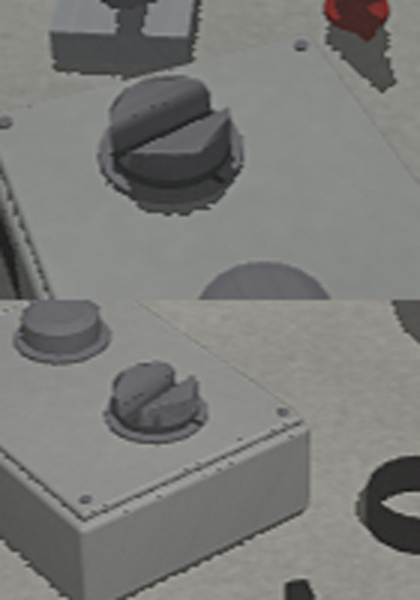

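```bash
sed -i 's/p\[:,1\]-.12)<.06/p[:,1]+.12)<.06/' fit.py; python3 fit.py | grep -E "headtop|slot"
python3 -m crank '[[100,-3.05,-2.52,0,0],[100,-3.05,-2.52,0,0],[100,-3.05,-2.52,0,0],[100,-3.05,-2.52,0,0],[100,-3.05,-2.52,0,0]]'
python3 -m crank '[[100,-3.05,-2.52,0,0],[100,-3.05,-2.52,0,0],[100,-3.05,-2.52,0,0],[100,-3.05,-2.52,0,0],[100,-3.05,-2.52,0,0]]'
python3 -m crank '[[100,-3.05,-2.52,0,0],[100,-3.05,-2.52,0,0],[100,-3.05,-2.52,0,0],[100,-3.05,-2.52,0,0],[100,0,0,0,-7]]'
```

```text
headtop 289 [ 0.5    -0.1198  0.1172] ((499.4405212402344, -120.71966552734375), 31.733633041381836)
slot 74 [ 0.5052 -0.1236  0.1051] [   0.7705    0.6374  505.179  -123.5601]
headtop 613 [ 0.4931 -0.1199  0.116 ] ((493.7340087890625, -119.28768920898438), 31.477638244628906)
slot 188 [ 0.4896 -0.1129  0.1045] [   0.9235    0.3836  489.6228 -112.9023]
t: 1.62
eef_pos: [0.3403, 0.4255, 0.2378]
orientation: [0.0, 0.193, 0.981, 0.0]
force: [1.4, 0.1, 0.4]
grip_width: 1.0
gripper_force: 0.0
t: 2.03
eef_pos: [0.4338, 0.2509, 0.2381]
orientation: [0.0, 0.193, 0.981, 0.0]
force: [0.6, 0.9, -0.1]
grip_width: 1.0
gripper_force: 0.0
t: 2.45
eef_pos: [0.5116, 0.1037, 0.2379]
orientation: [0.002, 0.139, 0.99, -0.002]
force: [-0.2, -1.4, 0.7]
grip_width: 1.002
gripper_force: 0.0
```

```bash

python3 -m crank '[[100,0,0,0,-7],[100,0,0,0,-7],[100,0,0,0,-7],[100,0,0,0,-7],[100,0,0,0,-7]]' >/dev/null
python3 -m crank '[[100,0,0,0,-7],[100,0,0,0,-7],[100,0,0,0,-7],[100,0,0,0,-7],[100,0,0,0,-7]]' >/dev/null
python3 -m crank '[[100,0,0,0,-7],[100,0,0,0,-7],[100,0,0,0,-4.3],[100,0,0,0,0]]'
cat > w.py <<'E'
from h import *
import sys
s=bot.read_state();o=rot(s["orientation"]);print(s["t"],s["eef_pos"],"j7",s["joint_positions"][6],"toolx",o[:,0],"ytool ang",np.degrees(np.arctan2(o[1,1],o[0,1])))
im=bot.get_image("wrist");save(sys.argv[1],im);print(im["position"])
p,u,v=pts(im);col=im["frame"][v,u].astype(float)
k=p[(np.hypot(p[:,0]-.51,p[:,1]-.11)<.045)&(col.max(1)<80)&(p[:,2]>.05)&(p[:,2]<.11)]
print(len(k))
if len(k):
  t=k[k[:,2]>.088];print(k.min(0),k.max(0),len(t),t.mean(0),cv2.minAreaRect((t[:,:2]*1000).astype(np.float32)))
h=p[(np.hypot(p[:,0]-.497,p[:,1]+.12)<.06)&(p[:,2]>.112)&(p[:,2]<.122)]
if len(h): print("head",len(h),h.mean(0),cv2.minEnclosingCircle((h[:,:2]*1000).astype(np.float32)))
E
python3 w.py w1.png
```

```text
t: 3.62
eef_pos: [0.5078, 0.1132, 0.2378]
orientation: [0.0, -0.596, 0.803, -0.0]
force: [0.2, -0.3, -0.0]
grip_width: 1.002
gripper_force: 0.0
3.6167 [0.5078 0.1132 0.2378] j7 2.457566498236 toolx [-0.2894 -0.9572 -0.0002] ytool ang 163.17936723719745
[0.487  0.0436 0.3831]
900
[0.4928 0.0922 0.05  ] [0.5166 0.1346 0.0945] 789 [0.5048 0.1122 0.0919] ((505.2498779296875, 113.27720642089844), (41.36961364746094, 15.889320373535156), 73.88339233398438)
```

View pics/w1.png

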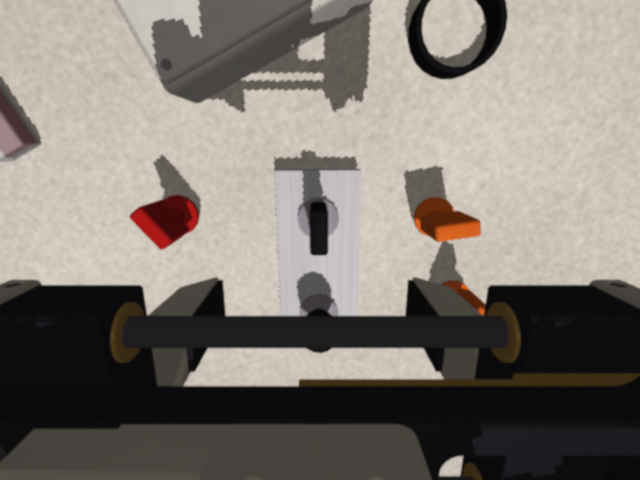

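Wrist view: the black paddle is at (319,230), centred under the gripper and aligned with the jaws. The decoys at (165,215) and (450,225) are clear of the fingers. Now I descend and grip.

```bash

python3 -m crank '[[100,0,0.17,3.4,-0.5],[100,0,0,3.4,0],[100,0,0,3.4,0],[100,0,0,3.4,0],[100,0,0,3,0]]'
python3 -m crank '[[100,0,0,1,0],[0,0,0,0,0],[0,0,0,0,0],[0,0,0,0,0],[0,0,0,0,0]]'
python3 -m crank '[[0,0,0,0,0],[0,0,0,0,0],[0,0,0,0,0]]'
```

```text
t: 4.08
eef_pos: [0.5058, 0.1134, 0.07]
orientation: [-0.0, -0.597, 0.802, 0.0]
force: [0.1, 0.3, -0.5]
grip_width: 1.004
gripper_force: 0.0
t: 4.5
eef_pos: [0.5079, 0.1141, 0.0638]
orientation: [0.002, -0.598, 0.801, -0.001]
force: [-0.1, 0.6, -0.3]
grip_width: 0.761
gripper_force: 0.0
t: 4.75
eef_pos: [0.5067, 0.1137, 0.0626]
orientation: [0.001, -0.598, 0.801, -0.0]
force: [-0.5, 1.5, 0.4]
grip_width: 0.541
gripper_force: 0.0
```

```bash

python3 -m crank '[[0,0,0,0,0],[0,0,0,0,0],[0,0,0,0,0],[0,0,0,0,0],[0,0,0,0,0]]'
python3 -m crank '[[0,0,0,0,0],[0,0,0,0,0]]'
```

```text
t: 5.17
eef_pos: [0.506, 0.1137, 0.0616]
orientation: [-0.0, -0.598, 0.801, 0.0]
force: [-0.6, 1.1, 0.5]
grip_width: 0.179
gripper_force: 0.5
t: 5.33
eef_pos: [0.506, 0.1137, 0.0616]
orientation: [-0.0, -0.598, 0.801, 0.0]
force: [-0.3, -0.6, 0.5]
grip_width: 0.17
gripper_force: 30.0
```

```bash

python3 -m crank '[[0,0,0,-1.5,0],[0,0,0,-3,0],[0,0,0,-3.5,0],[0,0,0,-3.5,0],[0,0,0,-3.5,0]]'
python3 -m crank '[[0,3.34,-2.13,0,0],[0,3.34,-2.13,0,0],[0,3.34,-2.13,0,0],[0,3.34,-2.13,0,0],[0,3.34,-2.13,0,0]]'
python3 -m crank '[[0,3.34,-2.13,0,0],[0,0,0,0,7],[0,0,0,0,7],[0,0,0,0,7],[0,0,0,0,7]]' >/dev/null
python3 -m crank '[[0,0,0,0,7],[0,0,0,0,7],[0,0,0,0,7],[0,0,0,0,7],[0,0,0,0,7]]' >/dev/null
python3 -m crank '[[0,0,0,0,7],[0,0,0,0,0],[0,0,0,0,0]]'
python3 w.py w2.png
```

```text
t: 5.75
eef_pos: [0.5054, 0.1136, 0.2128]
orientation: [-0.001, -0.599, 0.801, 0.0]
force: [0.9, -0.3, -0.4]
grip_width: 0.175
gripper_force: 30.0
t: 6.17
eef_pos: [0.5557, -0.0584, 0.2111]
orientation: [-0.001, -0.6, 0.8, 0.0]
force: [0.2, 2.6, -2.5]
grip_width: 0.172
gripper_force: 30.0
t: 7.25
eef_pos: [0.5665, -0.097, 0.2102]
orientation: [-0.002, -0.033, 0.999, -0.001]
force: [0.0, 0.4, -1.7]
grip_width: 0.172
gripper_force: 30.0
7.25 [ 0.5665 -0.097   0.2102] j7 1.4811946593434193 toolx [-0.9978 -0.0667  0.0042] ytool ang 93.82241205186496
[ 0.4949 -0.1016  0.3558]
0
head 3741 [ 0.4934 -0.1197  0.1141] ((494.0677795410156, -119.98381805419922), 30.07550621032715)
```

View pics/w2.png

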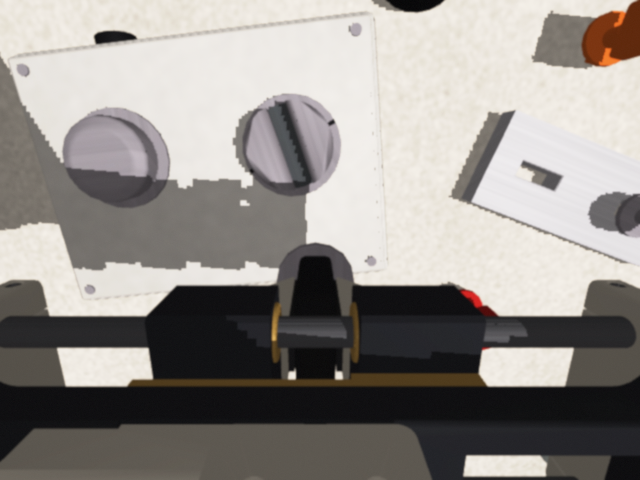

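Wrist view: the key is held at (315,270), the slot runs from (275,105) to (305,180), and the stop marks are at (333,122) and (250,172), about 80° clockwise of it. The cap at (118,155) is slotless. Now I measure the slot angle.

```bash
cat > slot.py <<'E'
from h import *
s=bot.read_state();o=rot(s["orientation"]);print(s["eef_pos"],o[:,0],o[:,1])
im=bot.get_image("wrist");p,u,v=pts(im);col=im["frame"][v,u].astype(float).max(1)
c=np.array([.494,-.1195]);r=np.hypot(*(p[:,:2]-c).T)
for lo,hi in ((.095,.104),(.095,.109)):
    m=(r<.0285)&(p[:,2]>lo)&(p[:,2]<hi);x=p[m];print(len(x),x.mean(0),cv2.minAreaRect((x[:,:2]*1000).astype(np.float32)))
    l=cv2.fitLine((x[:,:2]*1000).astype(np.float32),cv2.DIST_L2,0,.01,.01).ravel();print(np.degrees(np.arctan2(l[1],l[0])),l)
# marks: dark on base ring
m=(r>.03)&(r<.042)&(p[:,2]>.085)&(col<50)
x=p[m];print("marks",len(x));
for sg in (1,-1):
    y=x[(x[:,1]-c[1])*sg>0]
    if len(y): print(len(y),y.mean(0),np.degrees(np.arctan2(*(y.mean(0)[:2]-c)[::-1])))
# held key: dark points below gripper
kk=p[(p[:,2]>.15)&(p[:,2]<.20)&(np.hypot(*(p[:,:2]-s["eef_pos"][:2]).T)<.05)]
print(len(kk),kk.min(0) if len(kk) else '')
f=p[(p[:,2]>.168)&(p[:,2]<.185)&(np.hypot(*(p[:,:2]-s["eef_pos"][:2]).T)<.045)]
print("flange?",len(f),cv2.minEnclosingCircle((f[:,:2]*1000).astype(np.float32)) if len(f) else '', f.mean(0) if len(f) else '')
E
python3 slot.py
```

```text
[ 0.5665 -0.0969  0.2102] [-0.9978 -0.0668  0.0041] [-0.0668  0.9978 -0.0015]
1573 [ 0.4935 -0.1206  0.0983] ((494.2319030761719, -120.0569076538086), (56.823692321777344, 13.845282554626465), 22.70672035217285)
22.669731 [   0.9227    0.3854  493.5071 -120.5592]
1666 [ 0.4936 -0.1207  0.0989] ((494.25872802734375, -120.122314453125), (56.82359313964844, 16.048555374145508), 22.670547485351562)
22.748451 [   0.9222    0.3867  493.5725 -120.7409]
marks 4536
2009 [ 0.5323 -0.1142  0.2812] 7.819037714594755
2527 [ 0.533  -0.1266  0.2808] -10.283362649336087
1585 [ 0.5444 -0.1189  0.1711]
flange? 1435 ((565.9617919921875, -97.2677230834961), 21.70586395263672) [ 0.5544 -0.098   0.1766]
```

```bash

python3 -m crank '[[0,3.7,-0.9,0,0],[0,3.69,-0.91,0,0],[0,0,0,0,-7],[0,0,0,0,-7],[0,0,0,0,-4.9]]'
python3 -m crank '[[0,0,0,2,0],[0,0,0,1.6,0],[0,0,0,0,0],[0,0,0,0,0]]'
python3 - <<'E'
from h import *
s=bot.read_state();o=rot(s["orientation"]);print(s["eef_pos"],o,s["force"],s["torque"])
im=bot.get_image("side");cv2.imwrite("pics/s2.png",cv2.resize(im["frame"][180:340,240:420,::-1],None,fx=3.5,fy=3.5))
E
```

```text
t: 7.77
eef_pos: [0.4934, -0.1203, 0.2108]
orientation: [-0.002, -0.199, 0.98, -0.001]
force: [0.2, 0.6, -0.7]
grip_width: 0.171
gripper_force: 30.0
t: 8.1
eef_pos: [0.4933, -0.1195, 0.1743]
orientation: [-0.003, -0.196, 0.981, 0.0]
force: [0.0, 0.7, -1.2]
grip_width: 0.173
gripper_force: 30.0
[ 0.4933 -0.1195  0.1743] [[-0.9232 -0.3843 -0.0054]
 [-0.3843  0.9232 -0.0006]
 [ 0.0052  0.0015 -1.    ]] [ 0.0221  0.6682 -1.1799] [0.0941 0.0257 0.0026]
```

View pics/s2.png

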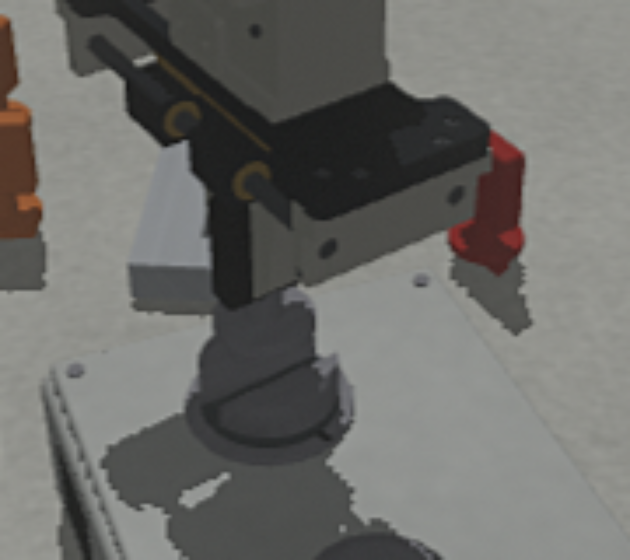

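The key stands over the lock with its neck and flange at (265,330) and the slot below at (265,390), and they look in line. I insert it in small steps.

```bash

python3 -m crank '[[0,0,0,0.4,0],[0,0,0,0.4,0],[0,0,0,0.3,0],[0,0,0,0,0]]'
python3 -m crank '[[0,0,0,0.4,0],[0,0,0,0.3,0],[0,0,0,0,0]]'
```

```text
t: 8.48
eef_pos: [0.4937, -0.1198, 0.1634]
orientation: [-0.002, -0.195, 0.981, -0.0]
force: [-1.0, -0.7, -2.0]
grip_width: 0.173
gripper_force: 30.0
t: 8.73
eef_pos: [0.4935, -0.1197, 0.1561]
orientation: [-0.002, -0.195, 0.981, -0.0]
force: [-0.2, -0.0, -0.5]
grip_width: 0.172
gripper_force: 30.0
```

```bash

python3 -m crank '[[0,0,0,0.2,0],[0,0,0,0,0]]'
python3 -m crank '[[0,0,0,0.15,0],[0,0,0,0,0]]'
```

```text
t: 8.9
eef_pos: [0.4938, -0.1197, 0.1545]
orientation: [-0.002, -0.195, 0.981, -0.0]
force: [1.1, 0.0, -1.0]
grip_width: 0.175
gripper_force: 30.0
t: 9.07
eef_pos: [0.4941, -0.1198, 0.1536]
orientation: [-0.002, -0.195, 0.981, -0.001]
force: [-0.3, 0.4, 0.8]
grip_width: 0.171
gripper_force: 30.0
```

```bash

python3 -m crank '[[0,0,0,0.1,0],[0,0,0,0,0]]'
python3 -m crank '[[0,0,0,0.1,0],[0,0,0,0,0]]'
```

```text
t: 9.23
eef_pos: [0.4942, -0.1197, 0.1535]
orientation: [-0.002, -0.195, 0.981, -0.001]
force: [-4.3, 0.4, 12.0]
grip_width: 0.175
gripper_force: 30.0
t: 9.4
eef_pos: [0.4943, -0.1197, 0.1534]
orientation: [-0.002, -0.195, 0.981, -0.001]
force: [-7.9, 0.4, 20.9]
grip_width: 0.172
gripper_force: 30.0
```

Seated at the predicted height (0.1535 m). Next I ease off the pressure and turn.

```bash

python3 -m crank '[[0,0,0,-0.18,0],[0,0,0,0,5],[0,0,0,0,5],[0,0,0,0,5],[0,0,0,0,5]]'
python3 -m crank '[[0,0,0,0,5],[0,0,0,0,5],[0,0,0,0,5],[0,0,0,0,5],[0,0,0,0,5]]'
cat > st.py <<'E'
from h import *
s=bot.read_state();o=rot(s["orientation"]);a=np.degrees(np.arctan2(o[1,1],o[0,1]))-90
print("key ang",a,s["eef_pos"],s["force"],"tq",s["torque"],"j7",s["joint_positions"][6])
E
python3 st.py
python3 -m crank '[[0,0,0,0,5],[0,0,0,0,5],[0,0,0,0,5],[0,0,0,0,5],[0,0,0,0,0]]'
python3 st.py
```

```text
t: 9.82
eef_pos: [0.4944, -0.1195, 0.1536]
orientation: [-0.001, -0.02, 1.0, -0.001]
force: [-0.0, 0.5, 3.1]
grip_width: 0.175
gripper_force: 30.0
t: 10.23
eef_pos: [0.4944, -0.1196, 0.1536]
orientation: [-0.001, 0.197, 0.98, -0.001]
force: [-0.5, -0.1, 1.9]
grip_width: 0.175
gripper_force: 30.0
key ang -22.707636482096135 [ 0.4944 -0.1196  0.1536] [-0.4805 -0.1405  1.8909] tq [0.1259 0.1681 0.1324] j7 1.112816891800532
t: 10.65
eef_pos: [0.4945, -0.1197, 0.1536]
orientation: [-0.001, 0.364, 0.932, -0.001]
force: [-0.2, -0.4, 2.9]
grip_width: 0.176
gripper_force: 30.0
key ang -42.648433053999184 [ 0.4945 -0.1197  0.1536] [-0.1612 -0.3817  2.9051] tq [ 0.0252  0.0822 -0.0046] j7 0.7986374248378447
```

```bash

python3 -m crank '[[0,0,0,0,4],[0,0,0,0,4],[0,0,0,0,4]]' >/dev/null; python3 st.py
python3 -m crank '[[0,0,0,0,4],[0,0,0,0,4]]' >/dev/null; python3 st.py
python3 -m crank '[[0,0,0,0,4]]' >/dev/null; python3 st.py
```

```text
key ang -54.492235130601365 [ 0.4945 -0.1198  0.1536] [-1.5036  1.1498  3.845 ] tq [0.0592 0.2186 0.1545] j7 0.611075621153592
key ang -62.49597855007756 [ 0.4944 -0.1198  0.1536] [-1.158  -0.0789  3.4599] tq [0.0179 0.2186 0.1302] j7 0.48396018761132054
key ang -66.49737910996947 [ 0.4944 -0.1198  0.1536] [-0.7339 -0.6525  3.6567] tq [-0.0368  0.2239  0.131 ] j7 0.42030178369154897
```

```bash

python3 -m crank '[[0,0,0,0,3]]' >/dev/null; python3 st.py
python3 -m crank '[[0,0,0,0,3]]' >/dev/null; python3 st.py
python3 -m crank '[[0,0,0,0,3]]' >/dev/null; python3 st.py
python3 -m crank '[[0,0,0,0,0]]' >/dev/null; python3 st.py
```

```text
key ang -69.47834000879476 [ 0.4944 -0.1197  0.1536] [-0.2505 -0.0661  4.7958] tq [0.008  0.2483 0.4255] j7 0.37263849847177005
key ang -72.35549953657988 [ 0.4945 -0.1198  0.1536] [-1.31   -1.2927  3.5585] tq [-0.3579  0.0968  0.7831] j7 0.3263297556949687
key ang -75.31537578612033 [ 0.4945 -0.12    0.1536] [-0.9579 -1.1376  3.5737] tq [-0.2398  0.2272  0.9277] j7 0.2788727342304877
key ang -75.32501091567538 [ 0.4945 -0.1201  0.1536] [-1.0938 -1.8707  4.3334] tq [-0.3594  0.172   0.7973] j7 0.2789180826621031
```

Torque went from about 0.13 to 0.9 N m near −69°, which is the stop. I take off a little twist and release.

```bash

python3 -m crank '[[0,0,0,0,-2],[0,0,0,0,0]]' >/dev/null; python3 st.py
python3 -m crank '[[60,0,0,0,0],[60,0,0,0,0],[60,0,0,0,0],[60,0,0,0,0],[60,0,0,0,0]]'
python3 -m crank '[[60,0,0,0,0],[60,0,0,-1.5,0],[60,0,0,-3,0],[60,0,0,-3,0],[60,0,0,-3,0]]'
python3 -m crank '[[60,-4,0,-1,0],[60,-4,0,0,0],[60,-2,0,0,0],[60,0,0,0,0]]'
python3 st.py
python3 - <<'E'
from h import *
im=bot.get_image("wrist");save("w3.png",im)
p,u,v=pts(im)
t=p[(np.hypot(p[:,0]-.494,p[:,1]+.12)<.04)&(p[:,2]>.175)&(p[:,2]<.195)]
print(len(t),t[:,2].max(),cv2.minAreaRect((t[:,:2]*1000).astype(np.float32)))
E
```

```text
key ang -73.208715703682 [ 0.4945 -0.1201  0.1536] [-0.1302 -1.4512  3.9601] tq [-0.3909  0.1337  0.4756] j7 0.3133941692401194
t: 12.07
eef_pos: [0.4937, -0.1196, 0.1528]
orientation: [-0.001, 0.598, 0.801, -0.002]
force: [-0.1, 0.2, 0.4]
grip_width: 0.493
gripper_force: 0.0
t: 12.48
eef_pos: [0.4938, -0.1193, 0.2589]
orientation: [-0.002, 0.598, 0.801, -0.002]
force: [0.8, -0.8, -1.2]
grip_width: 0.602
gripper_force: 0.0
t: 12.82
eef_pos: [0.5228, -0.2219, 0.2682]
orientation: [0.0, 0.601, 0.799, -0.003]
force: [-0.3, -0.6, -0.4]
grip_width: 0.6
gripper_force: 0.0
key ang -73.92932782637064 [ 0.5228 -0.2219  0.2682] [-0.2626 -0.5664 -0.4492] tq [-0.0689  0.0295  0.0006] j7 0.5245309448639347
1824 0.18658184961600943 ((494.1510009765625, -119.59983825683594), (15.971424102783203, 42.09653854370117), 22.627050399780273)
```

View pics/w3.png

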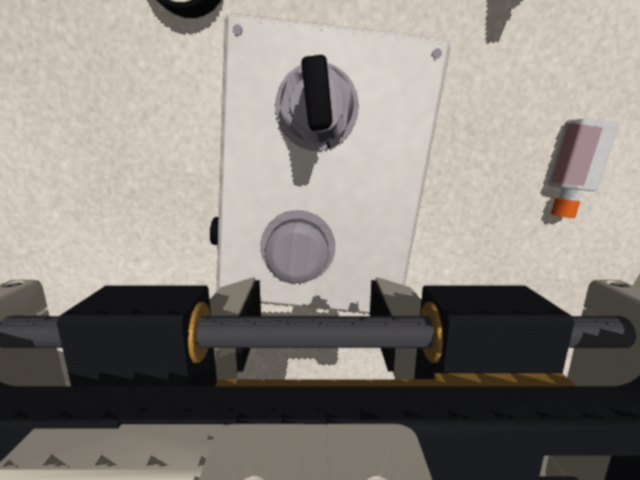

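The key is upright in the lock at (316,95), top at 0.1866 m (expected 0.186), angle −67.4°. I check the slot against the base marks up close.

```bash
python3 -c "
import cv2
a=cv2.imread('pics/w3.png')[45:165,250:390];cv2.imwrite('pics/c3.png',cv2.resize(a,None,fx=5,fy=5,interpolation=2))"
python3 - <<'E'
from h import *
c=np.array([494,-120]);
im=cv2.imread('pics/w2.png')
# marks in w2, back-projected at ring height using w2 camera intrinsics (head plane): slot(22.7deg) vs marks, image angle
print(np.degrees(np.arctan2(50,83)),np.degrees(np.arctan2(75,-30)))
E
```

```text
31.06516488549865 111.80140948635182
```

View pics/c3.png

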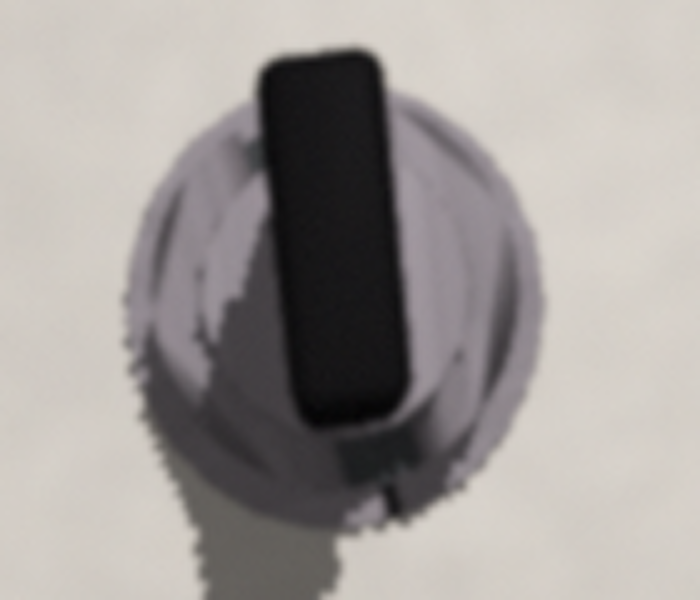

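The slot mouth at (378,455) points at the black mark at (390,500), so the lock is at its stop. I hand the job in.

```bash
python3 -c "
from plant import bot
print(bot.close_job())"
```

```text
the job is handed in; nothing more can be done
None
```

The cam lock is turned clockwise to its stop, with the slot pointing at the visible base mark. The blade key stands upright and fully in, released; I never touched the round-handled key in the rack, and handed the job in at about 13 s.

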